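Hold a board clamp open with its splined key

TASK

One of the two clamping stations holds the round green LED board, the other only a black dust cover. Take the orange T-handled key out of its stand, turn it until its splines mesh with the socket of the station holding the green board, and push it fully home against the spring. Finish while still gripping the key and holding it pressed fully down, so that the clamp stays open; do not press the other station's socket, and leave the board, cover, solder spool and bottle where they are.

Things in the scene. Friction and masses are not known exactly. Their poses are not given: they have to be found in the camera images.
- key: T-handled steel key, 0.1 to 0.2 kg, 76 mm tall, upright in the stand at the start. Origin at the centre of the stem's lower end, z up. Stem 26 mm long: core 16 mm across, four teeth 6 mm wide reaching 13 mm from the axis along the key's +x, -x, +y, -y (lowest 4 mm narrowed as a lead-in). A round flange 40 mm across, z = 26 to 31 mm, lands on the tower top when home. Fits in any quarter turn.
- key_grip (a point): where to pinch the key's orange handle, on its axis, 59 mm above the key's origin; axes those of the key. The handle is a flat bar 60 mm long along the key's x and 14 mm thick along its y (in line with the teeth), from z = 31 to 76 mm above the key's origin.
- stand: black block 70 x 70 x 40 mm, fixed, with an upright 29 mm round hole in which the key hangs by its flange (key origin 14 mm above the bench); origin under its centre.
- station_left: left (+y) of two identical fixed clamping stations: grey base 185 x 100 x 30 mm, yawed up to 20 deg; origin under the base, on the bench. At its own x = -50 mm a turquoise 70 x 70 mm socket tower rises to 60 mm above the bench; at x = +50 mm a round nest 84 mm across, rim at 38 mm height, with two dark jaws on its +y and -y rim, tops at 49 mm.
- station_right: right (-y) of two identical fixed clamping stations: grey base 185 x 100 x 30 mm, yawed up to 20 deg; origin under the base, on the bench. At its own x = -50 mm a turquoise 70 x 70 mm socket tower rises to 60 mm above the bench; at x = +50 mm a round nest 84 mm across, rim at 38 mm height, with two dark jaws on its +y and -y rim, tops at 49 mm.
- left_socket (a point): centre of the left socket's mouth in the tower's top, 60 mm above the bench; axes those of the station, z up. Straight down go a round core 18 mm across and four slots 8 mm wide reaching 14.5 mm from the axis, along the station's +x, -x, +y, -y (white marks on the tower show them). The top of a brass spring plunger is 11 mm below the mouth.
- right_socket (a point): centre of the right socket's mouth in the tower's top, 60 mm above the bench; axes those of the station, z up. Straight down go a round core 18 mm across and four slots 8 mm wide reaching 14.5 mm from the axis, along the station's +x, -x, +y, -y (white marks on the tower show them). The top of a brass spring plunger is 11 mm below the mouth.
- left_nest (a point): centre of the floor of the left station's round nest, 34 mm above the bench: a disc lying here has its underside at this point.
- right_nest (a point): centre of the floor of the right station's round nest, 34 mm above the bench: a disc lying here has its underside at this point.
- left_plunger (a joint): spring plunger inside the left socket, in m: 0 = up, grows as it is pushed down (stop at 0.018; 0.015 with the key fully home). It pushes back with 5 N at first and 9 N with the key home, enough to lift the key again if it is let go, and draws the two jaws outward off the nest.
- right_plunger (a joint): spring plunger inside the right socket, in m: 0 = up, grows as it is pushed down (stop at 0.018; 0.015 with the key fully home). It pushes back with 5 N at first and 9 N with the key home, enough to lift the key again if it is let go, and draws the two jaws outward off the nest.
- board: round green LED ring-light board, 70 mm across, 4 mm thick plus parts about 3 mm high, loose in one of the two nests: the station it lies in is the one to open; origin at the centre of its underside.
- cover: round black dust cover, 70 mm across, 4 mm thick, with a grey 12 mm knob 8 mm high, lying in the other nest; origin at the centre of its underside.
- spool: aluminium solder spool, 52 mm across, 38 mm tall, standing loose beyond the stand; origin under its centre.
- bottle: small white flux bottle with green cap, 36 mm across, 75 mm tall, standing loose to the left of the left station; origin under its centre.
There are look-alikes about, which are no part of the job. What is meant by the key is not blue or purple, and is the larger of those in its own colour.

How it is judged:
By the outcome, as a careful person would: the job done as asked, in the order asked, and still so for the second after the job is handed in, while the arm keeps its last pose, push and grip.
It also fails if it takes over 38 s, if anything falls off the work surface, if the arm or the gripper's body presses on something with over 40 N, if the wrist force passes 120 N, or if a joint passes its speed limit or range.

ROBOT

A 7-joint arm with a two-finger parallel gripper is mounted at the origin on the work surface. World frame = base frame: x ahead of the robot, y to its left, z up, the work surface at z = 0. Lengths are in m, angles in rad, forces in N, time in s.
With the tool pointing down it reaches from about 0.425 to 0.875 m from the base axis. Payload 4.7 kg.
Tool frame: the origin (TCP) lies on the centre line of the jaws, within the pads' length; the fingertips stand 22 mm ahead of it and the grasp point (between the pads) lies 3 mm ahead of it (ctrl.tcp_to_tips is the z of the fingertips in the tool frame, in m); z points along the fingers, y is the direction in which the jaws open and shut (so a half turn about z gives the same grasp; the last joint's range is limited). The gripper opens to 87 mm and grips with 3 to 60 N. Pads are 19 mm wide; open, the fingers measure 117 mm over their backs; the gripper's body (75 mm by 190 mm) begins 51 mm behind the grasp point.
Start: joints at [0.014, 0.321, -0.07, 1.45, 0.023, 1.371, -0.057], TCP at [0.65, -0, 0.212] pointing down, gripper open.
Joint ranges: [-2.86, 2.86], [-0.3, 2.09], [-1.38, 1.24], [0.06, 2.45], [-1.56, 4.7], [0.09, 2.05], [-2.69, 2.69]. Speed limits (rad/s): [2.57, 2.57, 3.14, 3.14, 3.14, 3.14, 3.14].

INTERFACE

Orientations are given as a rotation vector (axis times angle).
In Python, from bench import ctrl, cams gives the robot as it stands.
- The arm moves only by the tool move_arm, never from a script. Its argument "deltas" is a list of rows, each an object with "linear": the shift along the tool's x, y, z as a fraction of full scale, a list of three; "turn": the turn, a rotation vector about the tool's x, y, z as a fraction of full scale, a list of three; "claw": the closure, from 0 (fully open) to 1 (shut). In form: [{"linear": [tx, ty, tz], "turn": [wx, wy, wz], "claw": claw}, ...]. A call has 1 to 20 rows; each row shifts and turns the commanded pose from where the row before left it, along the tool's axes as they then stand; what a row does not reach is not made up. Full scale, the value 1, is 0.03 m for a shift and 4 degrees for a turn. A row lasts 1/12 s, in which the tool goes at most 41.7 mm and 7.16 degrees, less where a joint would pass 70% of its speed; a pose out of reach is approached as far as the arm can. A call with a number of a shift or a turn outside -1 to 1 is refused whole. A call with a gripper value outside its range is refused whole. The fingers move at their own pace and stop on an object; "grip_force" is the grip in N (left out, the last holds). Time passes only in rows, so rows that do not move let the fingers close. It gives the time, the measured TCP pose, the force and the opening at its end, in the units of the state.
- ctrl.get_state(): the state, without advancing time (a new reading comes with each control period).
- cams.get_image(name): name is "scene" or "side" or "wrist"; returns a dict with "image" (420x560x3 uint8, red, green, blue), "K" (3x3 intrinsics, pixels), "world_from_camera" (4x4, takes a point from camera to world coordinates); the wrist camera has in their place "tool_from_camera" (4x4, takes a point from camera to tool coordinates, whose origin is the TCP and whose axes are the flange's). Camera axes: x right, y down, z forward; pixel columns grow to the right and rows downward; lengths in m; the calibration is good to about 2 mm. The wrist camera is an equidistant fisheye: a pixel r from the principal point sees the ray r / f radians off the axis. A picture is of the moment at which its call begins: read the wrist's pose just before it. There is no depth.
- ctrl.close_job(): hands the job in, once; it reports no verdict.
The state is a dict: "time": time; "joint_positions": joint angles; "qd": joint speeds; "joint_torque": joint torques, N m; "position": TCP position; "tool_rot": TCP orientation; "ft_force": force on the tool from outside, world axes, zero at the start; "torque": the same for the moment, N m; "grip_width": opening from 0.0 (shut) to 1.0 (fully open).
Only numpy, scipy, OpenCV 4.12 (cv2) and the standard library are available. Lean on these libraries where they do the work, as an engineer would, in place of code of your own. Each camera call takes 0.05 s, during which the arm holds its last target. There are 200 camera calls.

## Working session

There is one attempt and no reset: what is moved stays moved. The work goes in short steps, Python scripts to look and compute and a tool call to move; the robot and the scene stay as the last step left them, time stands still between calls to the robot, and variables do not carry over. Pictures are saved under pics/ and viewed, about 8 in all and at most 12, crops included, and the job is handed in when it is done.

Besides the shell and the picture viewer there is one more tool, called as name([rows], argument=value, ...), one row to a line, values as JSON. move_arm: Moves the arm, as the interface text tells. Shift numbers are shares of 0.03 m and turn numbers shares of 4 degrees, none past 1 either way. Its arguments: {"type":"object","properties":{"deltas":{"type":"array"},"grip_force":{"type":"number"}},"required":["deltas"]}

```bash
mkdir -p pics; ls; cat > look.py <<'E'
from bench import ctrl, cams
import numpy as np, cv2, pickle, sys
def snap(n,tag):
    s=ctrl.get_state(); d=cams.get_image(n); d['state']=s
    pickle.dump(d,open(f'pics/{tag}.pkl','wb')); cv2.imwrite(f'pics/{tag}.png',d['image'][:,:,::-1]); return d
E
python3 - <<'E'
from look import *
a=snap('scene','sc0');b=snap('side','si0');c=snap('wrist','w0')
for d in(a,b,c): print({k:np.round(v,4).tolist() for k,v in d.items() if k not in('image','state')})
print(c['state'])
E
```

```text
pics
{'K': [[424.3636, 0.0, 280.0063], [0.0, 424.3636, 207.7278], [0.0, 0.0, 1.0]], 'world_from_camera': [[-0.8393, 0.3372, -0.4265, 0.8762], [0.5437, 0.5317, -0.6494, 0.6065], [0.0078, -0.7769, -0.6296, 0.6151], [0.0, 0.0, 0.0, 1.0]]}
{'K': [[415.8146, 0.0, 285.3735], [0.0, 415.8146, 210.8689], [0.0, 0.0, 1.0]], 'world_from_camera': [[0.9585, -0.1734, 0.2263, 0.3161], [-0.2851, -0.5918, 0.754, -0.6301], [0.0032, -0.7872, -0.6167, 0.6459], [0.0, 0.0, 0.0, 1.0]]}
{'K': [[325.1923, 0.0, 277.1871], [0.0, 325.1923, 215.162], [0.0, 0.0, 1.0]], 'tool_from_camera': [[-0.0001, -0.9586, -0.2846, 0.078], [1.0, -0.0004, 0.001, -0.0006], [-0.0011, -0.2846, 0.9586, -0.1735], [0.0, 0.0, 0.0, 1.0]]}
{'time': 0.1, 'joint_positions': array([ 0.01410307,  0.32173514, -0.07006822,  1.45155949,  0.022645  ,
        1.37079632, -0.0568974 ]), 'qd': array([-0.00053512, -0.00146207,  0.00183338, -0.00344223, -0.0003525 ,
        0.00092834, -0.00056421]), 'joint_torque': array([ 1.37795760e-04, -4.92569017e+01, -4.06077392e-01, -3.13399816e+01,
       -6.42974046e-02,  3.95253638e-02,  6.49213871e-05]), 'position': array([ 6.49485719e-01, -7.86341323e-05,  2.11176448e-01]), 'tool_rot': array([-2.22063605e+00, -2.22068234e+00,  2.05348038e-03]), 'ft_force': array([-0.10459745, -0.1618129 ,  0.48759618]), 'torque': array([0.02067151, 0.03699977, 0.016329  ]), 'grip_width': 1.0033427360132523}
```

View pics/sc0.png

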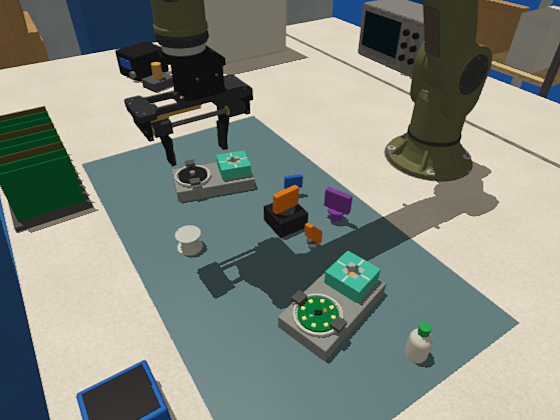

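View pics/w0.png

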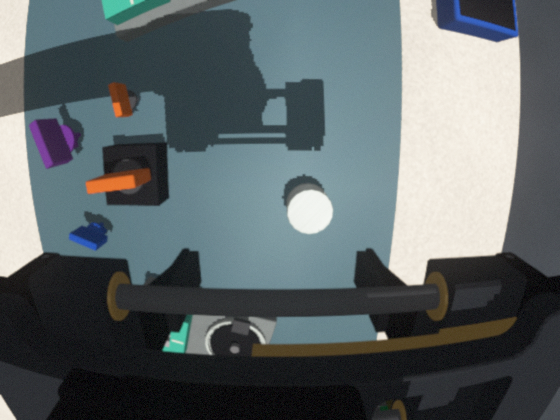

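The scene view shows the green board in the near station, which is the left (+y) one. Its tower is at about (352,270), and the key in the stand is at about (286,200). In the wrist view the key is at about (118,182).

```bash
python3 - <<'E'
import cv2,numpy as np
a=cv2.imread('pics/sc0.png');b=cv2.imread('pics/si0.png')
c1=cv2.resize(a[170:360,240:400],None,fx=3,fy=3,interpolation=cv2.INTER_CUBIC)
cv2.imwrite('pics/si0v.png',b)
cv2.imwrite('pics/c1.png',c1)
E
```

```text
(no output)
```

View pics/c1.png

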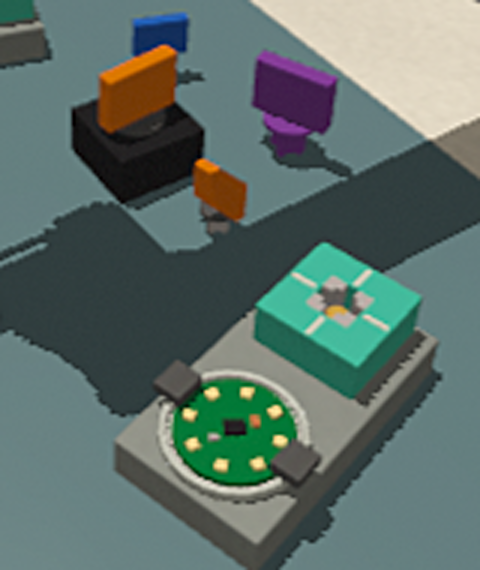

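View pics/si0v.png

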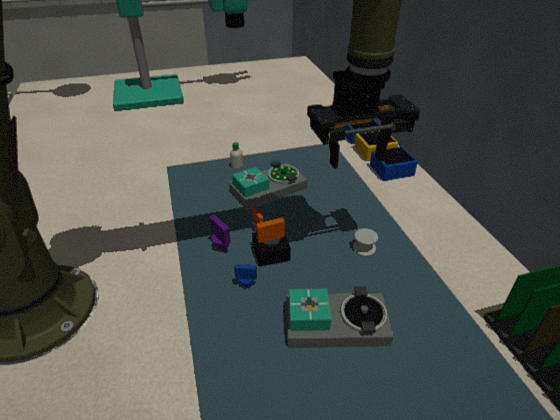

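```bash
cat >> look.py <<'E'
from scipy.spatial.transform import Rotation as R
def ray(tag,uv,wrist=None):
    d=pickle.load(open(f'pics/{tag}.pkl','rb'));K=d['K'];x=(uv[0]-K[0,2])/K[0,0];y=(uv[1]-K[1,2])/K[1,1]
    if 'tool_from_camera' in d:
        r=np.hypot(x,y);v=np.array([np.sin(r)*x/r,np.sin(r)*y/r,np.cos(r)]);s=d['state']
        T=np.eye(4);T[:3,:3]=R.from_rotvec(s['tool_rot']).as_matrix();T[:3,3]=s['position'];M=T@d['tool_from_camera']
    else: v=np.array([x,y,1]);M=d['world_from_camera']
    v=M[:3,:3]@v;return M[:3,3],v/np.linalg.norm(v)
def tri(*obs):
    A=0;b=0;rs=[ray(*o) for o in obs]
    for p,v in rs: P=np.eye(3)-np.outer(v,v);A=A+P;b=b+P@p
    X=np.linalg.solve(A,b);return X,[np.linalg.norm(np.cross(X-p,v)) for p,v in rs]
def atz(tag,uv,z): p,v=ray(tag,uv);return p+v*(z-p[2])/v[2]
E
python3 - <<'E'
from look import *
np.set_printoptions(precision=4,suppress=True)
print('sock',tri(('sc0',(353,270)),('si0',(250.5,177))))
print('key',tri(('sc0',(286,199)),('si0',(270,230))))
print('marks',[atz('sc0',(240+u/3,170+v/3),.06) for u,v in((291,274),(388,327),(370,270),(305,333))])
print('tower corners',[atz('sc0',(240+u/3,170+v/3),.06) for u,v in((325,242),(421,298),(361,367),(256,309))])
print('keytop w',[atz('w0',p,.09) for p in((87,184),(150,174))])
E
```

```text
sock (array([0.4857, 0.2481, 0.0585]), [np.float64(0.0005213582355930752), np.float64(0.000521358235593062)])
key (array([0.4782, 0.0235, 0.067 ]), [np.float64(5.026713812581746e-05), np.float64(5.0267138125916505e-05)])
marks [array([0.4968, 0.2175, 0.06  ]), array([0.4761, 0.2804, 0.06  ]), array([0.4545, 0.2406, 0.06  ]), array([0.5193, 0.2582, 0.06  ])]
tower corners [array([0.4619, 0.2076, 0.06  ]), array([0.4444, 0.274 , 0.06  ]), array([0.5088, 0.2943, 0.06  ]), array([0.5317, 0.2285, 0.06  ])]
keytop w [array([0.451 , 0.0242, 0.09  ]), array([0.5264, 0.0318, 0.09  ])]
```

Socket is about (0.486, 0.248) with the station yaw near 16°. The key is about (0.478, 0.024), yawed about 6°. I'll move over the key.

move_arm([
  {"linear": [0.13, -0.95, 0], "turn": [0, 0, 0], "claw": 0.3},
  {"linear": [0.13, -0.95, 0], "turn": [0, 0, 0], "claw": 0.3},
  {"linear": [0.13, -0.95, 0], "turn": [0, 0, 0], "claw": 0.3},
  {"linear": [0.13, -0.95, 0], "turn": [0, 0, 0], "claw": 0.3},
  {"linear": [0.13, -0.95, 0], "turn": [0, 0, 0], "claw": 0.3},
  {"linear": [0.13, -0.95, 0], "turn": [0, 0, 0], "claw": 0.3},
  {"linear": [0, 0, 0], "turn": [0, 0, 1], "claw": 0.3},
  {"linear": [0, 0, 0], "turn": [0, 0, 1], "claw": 0.3},
  {"linear": [0, 0, 0], "turn": [0, 0, 1], "claw": 0.3},
  {"linear": [0, 0, 0], "turn": [0, 0, 1], "claw": 0.3},
  {"linear": [0, 0, 0], "turn": [0, 0, 1], "claw": 0.3},
  {"linear": [0, 0, 0], "turn": [0, 0, 1], "claw": 0.3},
  {"linear": [0, 0, 0], "turn": [0, 0, 1], "claw": 0.3},
  {"linear": [0, 0, 0], "turn": [0, 0, 1], "claw": 0.3},
  {"linear": [0, 0, 0], "turn": [0, 0, 1], "claw": 0.3},
  {"linear": [0, 0, 0], "turn": [0, 0, 1], "claw": 0.3},
  {"linear": [0, 0, 0], "turn": [0, 0, 1], "claw": 0.3},
  {"linear": [0, 0, 0], "turn": [0, 0, 1], "claw": 0.3},
  {"linear": [0, 0, 0], "turn": [0, 0, 1], "claw": 0.3},
  {"linear": [0, 0, 0], "turn": [0, 0, 1], "claw": 0.3},
])

```text
time: 1.82
position: [0.4788, 0.0233, 0.2119]
tool_rot: [-3.006, -0.913, 0.001]
ft_force: [0.5, -0.8, 0.6]
grip_width: 0.699
```

move_arm([
  {"linear": [0, 0, 0], "turn": [0, 0, 1], "claw": 0.3},
  {"linear": [0, 0, 0], "turn": [0, 0, 1], "claw": 0.3},
  {"linear": [0, 0, 0], "turn": [0, 0, 1], "claw": 0.3},
  {"linear": [0, 0, 0], "turn": [0, 0, 1], "claw": 0.3},
  {"linear": [0, 0, 0], "turn": [0, 0, 1], "claw": 0.3},
  {"linear": [0, 0, 0], "turn": [0, 0, 1], "claw": 0.3},
  {"linear": [0, 0, 0], "turn": [0, 0, 1], "claw": 0.3},
  {"linear": [0, 0, 0], "turn": [0, 0, 0], "claw": 0.3},
  {"linear": [0, 0, 0], "turn": [0, 0, 0], "claw": 0.3},
])

```text
time: 2.57
position: [0.4788, 0.0234, 0.212]
tool_rot: [3.137, 0.168, -0.0]
ft_force: [0.2, -0.7, 0.7]
grip_width: 0.702
```

```bash
python3 - <<'E'
from look import *
d=snap('wrist','w1');s=d['state'];print(s['time'],s['position'],s['tool_rot'],s['grip_width'],s['joint_positions'])
im=cv2.imread('pics/w1.png');cv2.imwrite('pics/w1c.png',cv2.resize(im[130:400,130:430],None,fx=2.2,fy=2.2,interpolation=cv2.INTER_CUBIC))
E
```

```text
2.5667 [0.47883844 0.02336418 0.21197572] [ 3.13706611e+00  1.67547119e-01 -4.86609358e-04] 0.7017316299578963 [ 0.02912886 -0.03555534 -0.1298488   1.85413448 -0.00470587  1.32302913
 -1.56356329]
```

View pics/w1c.png

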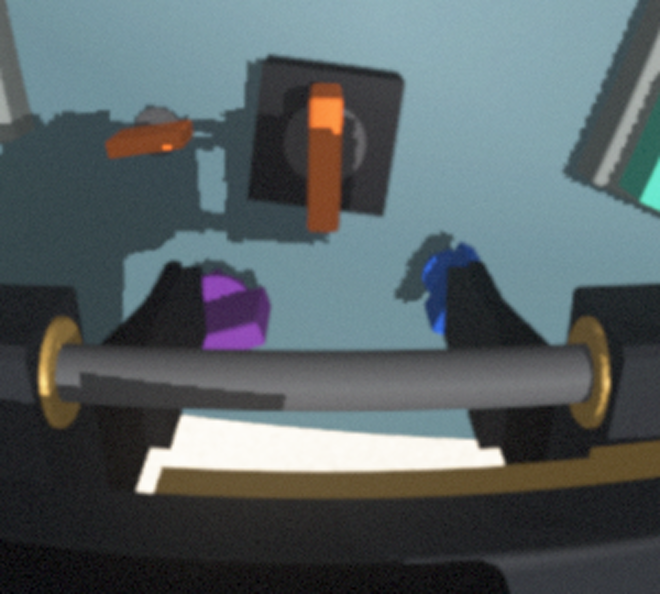

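Crop of wrist view: the key handle's top face runs from about (326,97) to (323,232), nearly aligned with the tool x axis. The stand is around (326,135).

```bash
python3 - <<'E'
from look import *
np.set_printoptions(precision=4,suppress=True)
f=lambda u,v:(130+(u+.5)/2.2-.5,130+(v+.5)/2.2-.5)
P=[atz('w1',f(*p),.09) for p in((310,97),(343,97),(309,232),(339,232))];print(P)
c=np.mean(P,0);a=(P[0]+P[1]-P[2]-P[3])[:2];print(c,np.linalg.norm(a)/2,np.degrees(np.arctan2(a[1],a[0])))
cs=[atz('w1',f(*p),.04) for p in((267,74),(402,85),(383,214),(250,198))];print(np.mean(cs,0));e=cs[1]-cs[0];print(np.degrees(np.arctan2(e[1],e[0])))
# two-view height: wrist top centre vs scene top face centre
print(tri(('w1',f(326,97)),('si0',(283.5,220))), tri(('w1',f(324.5,164)),('sc0',(286,199))))
E
```

```text
[array([0.5078, 0.0323, 0.09  ]), array([0.5093, 0.0186, 0.09  ]), array([0.4484, 0.0267, 0.09  ]), array([0.4498, 0.0136, 0.09  ])]
[0.4788 0.0228 0.09  ] 0.05974139544940006 5.098450610460682
[0.4772 0.0224 0.04  ]
-88.53836266072942
(array([0.5083, 0.0254, 0.0862]), [np.float64(0.0004170560442868105), np.float64(0.0004170560442867093)]) (array([0.4751, 0.0218, 0.0651]), [np.float64(0.0018049798504925232), np.float64(0.001804979850492406)])
```

move_arm([
  {"linear": [0, 0.02, 0.75], "turn": [0, 0, 0.25], "claw": 0.3},
  {"linear": [0, 0, 0.9], "turn": [0, 0, 0], "claw": 0.3},
  {"linear": [0, 0, 0.9], "turn": [0, 0, 0], "claw": 0.3},
  {"linear": [0, 0, 0.9], "turn": [0, 0, 0], "claw": 0.3},
  {"linear": [0, 0, 0.6], "turn": [0, 0, 0], "claw": 0.3},
  {"linear": [0, 0, 0.45], "turn": [0, 0, 0], "claw": 0.3},
  {"linear": [0, 0, 0], "turn": [0, 0, 0], "claw": 1},
  {"linear": [0, 0, 0], "turn": [0, 0, 0], "claw": 1},
  {"linear": [0, 0, 0], "turn": [0, 0, 0], "claw": 1},
  {"linear": [0, 0, 0], "turn": [0, 0, 0], "claw": 1},
  {"linear": [0, 0, 0], "turn": [0, 0, 0], "claw": 1},
  {"linear": [0, 0, 0], "turn": [0, 0, 0], "claw": 1},
  {"linear": [0, 0, 0], "turn": [0, 0, 0], "claw": 1},
  {"linear": [0, 0, 0], "turn": [0, 0, 0], "claw": 1},
], grip_force=45)

```text
time: 3.78
position: [0.4793, 0.0228, 0.0775]
tool_rot: [3.139, 0.137, 0.001]
ft_force: [0.6, -0.2, -0.1]
grip_width: 0.182
```

move_arm([
  {"linear": [0, 0, -0.4], "turn": [0, 0, 0], "claw": 1},
  {"linear": [0, 0, -0.7], "turn": [0, 0, 0], "claw": 1},
  {"linear": [0, 0, -0.8], "turn": [0, 0, 0], "claw": 1},
  {"linear": [0, 0, -0.8], "turn": [0, 0, 0], "claw": 1},
  {"linear": [0, 0, -0.3], "turn": [0, 0, 0], "claw": 1},
  {"linear": [-0.09, -0.4, 0], "turn": [0, 0, 0], "claw": 1},
  {"linear": [-0.09, -0.8, 0], "turn": [0, 0, 0], "claw": 1},
  {"linear": [-0.09, -0.9, 0], "turn": [0, 0, 0], "claw": 1},
  {"linear": [-0.09, -0.9, 0], "turn": [0, 0, 0], "claw": 1},
  {"linear": [-0.09, -0.9, 0], "turn": [0, 0, 0], "claw": 1},
  {"linear": [-0.09, -0.7, 0], "turn": [0, 0, 0], "claw": 1},
  {"linear": [-0.03, -0.4, 0], "turn": [0, 0, 0], "claw": 1},
  {"linear": [0, 0, 0], "turn": [0, 0, -0.9], "claw": 1},
  {"linear": [0, 0, 0], "turn": [0, 0, -0.9], "claw": 1},
  {"linear": [0, 0, 0], "turn": [0, 0, -0.9], "claw": 1},
  {"linear": [0, 0, 0], "turn": [0, 0, 0], "claw": 1},
  {"linear": [0, 0, 0], "turn": [0, 0, 0], "claw": 1},
])

```text
time: 5.2
position: [0.4477, 0.1711, 0.1656]
tool_rot: [3.112, 0.43, -0.004]
ft_force: [-0.4, 0.2, -1.6]
grip_width: 0.135
```

```bash
python3 - <<'E'
from look import *
d=snap('wrist','w2');s=d['state'];print(s['time'],s['position'],s['tool_rot'],s['grip_width'],s['ft_force'])
im=cv2.imread('pics/w2.png');cv2.imwrite('pics/w2c.png',cv2.resize(im[60:320,230:560],None,fx=2.2,fy=2.2,interpolation=cv2.INTER_CUBIC))
E
```

```text
5.2 [0.44767023 0.17107307 0.1656029 ] [ 3.11173845  0.43028246 -0.00396068] 0.13486468547944255 [-0.41759575  0.16791612 -1.57569746]
```

View pics/w2c.png

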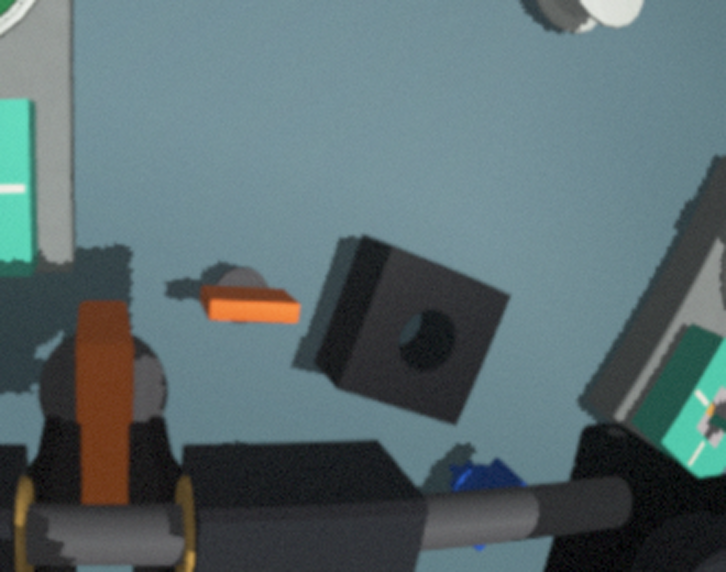

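The key is lifted. The left station lies on the image's left, so I need to crop that side.

```bash
python3 - <<'E'
import cv2
im=cv2.imread('pics/w2.png');cv2.imwrite('pics/w2d.png',cv2.resize(im[50:250,80:320],None,fx=3,fy=3,interpolation=cv2.INTER_CUBIC))
E
```

```text
(no output)
```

View pics/w2d.png

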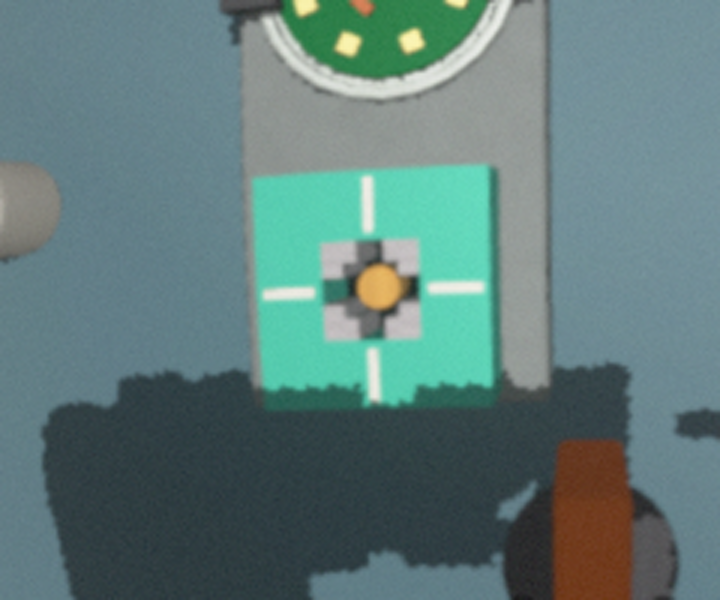

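Socket mouth is at crop (371,290). The marks' outer ends are at (367,177), (373,402), (263,294) and (484,288).

```bash
python3 - <<'E'
from look import *
np.set_printoptions(precision=4,suppress=True)
f=lambda u,v:(80+(u+.5)/3-.5,50+(v+.5)/3-.5)
A=lambda u,v,z=.06:atz('w2',f(u,v),z)
ang=lambda d:np.degrees(np.arctan2(d[1],d[0]))
print('c',A(371,290),np.mean([A(*p) for p in((321,242),(419,239),(421,337),(325,341))],0),np.mean([A(*p) for p in((367,177),(373,402),(263,294),(484,288))],0),'inner',np.mean([A(*p) for p in((367,232),(373,348),(314,293),(428,288))],0))
print('yaw',ang(A(367,177)-A(373,402)),ang(A(263,294)-A(484,288))-90,ang(A(252,178)-A(261,408)),ang(A(253,178)-A(490,166))-90)
print('len',np.linalg.norm(A(367,177)-A(373,402)),np.linalg.norm(A(263,294)-A(484,288)))
print('2view',tri(('w2',f(371,290)),('sc0',(353,270.3)),('si0',(250.5,177))))
s=pickle.load(open('pics/w2.pkl','rb'))['state'];Rm=R.from_rotvec(s['tool_rot']).as_matrix();print(Rm, ang(Rm[:,0]))
# key handle top corners in tool frame, top z = tcp + .0155 approx (tcp at origin+.0635)
zt=s['position'][2]-.0635+.076
K=[A(558,503,zt),A(632,503,zt),A(558,600,zt),A(632,600,zt)]
for k in K: print(Rm.T@(k-s['position']))
print(R.from_euler('z',0).as_matrix()[0,0])
E
```

```text
c [0.4853 0.2482 0.06  ] [0.4854 0.2483 0.06  ] [0.4851 0.2485 0.06  ] inner [0.4852 0.2484 0.06  ]
yaw 15.363806602758785 15.45056206810402 15.11859503681741 15.742125445147167
len 0.06613284770171335 0.06639224018897454
2view (array([0.4856, 0.2484, 0.0582]), [np.float64(0.0005128800698965963), np.float64(0.00019579963405473935), np.float64(0.0006911550550580785)])
[[ 0.9625  0.2714 -0.0025]
 [ 0.2714 -0.9625 -0.0006]
 [-0.0025 -0.0001 -1.    ]] 15.745558589480503
[ 0.0287 -0.006  -0.0126]
[ 0.0287  0.0067 -0.0126]
[ 0.0106 -0.0062 -0.0125]
[ 0.0106  0.007  -0.0125]
1.0
```

move_arm([
  {"linear": [0.25, -0.3, 0], "turn": [0, 0, 0.09], "claw": 1},
  {"linear": [0.5, -0.55, 0], "turn": [0, 0, 0], "claw": 1},
  {"linear": [0.6, -0.65, 0], "turn": [0, 0, 0], "claw": 1},
  {"linear": [0.4, -0.44, 0], "turn": [0, 0, 0], "claw": 1},
  {"linear": [0.18, -0.2, 0], "turn": [0, 0, 0], "claw": 1},
  {"linear": [0, 0, 0.4], "turn": [0, 0, 0], "claw": 1},
  {"linear": [0, 0, 0.5], "turn": [0, 0, 0], "claw": 1},
  {"linear": [0, 0, 0.25], "turn": [0, 0, 0], "claw": 1},
  {"linear": [0, 0, 0], "turn": [0, 0, 0], "claw": 1},
  {"linear": [0, 0, 0], "turn": [0, 0, 0], "claw": 1},
  {"linear": [0, 0, 0], "turn": [0, 0, 0], "claw": 1},
])

```text
time: 6.17
position: [0.4879, 0.2475, 0.1331]
tool_rot: [3.113, 0.421, 0.001]
ft_force: [-0.4, 0.7, -0.6]
grip_width: 0.133
```

```bash
python3 - <<'E'
from look import *
s=ctrl.get_state();Rm=R.from_rotvec(s['tool_rot']).as_matrix();x=Rm[:,0]
t=np.array([.4853,.2484,0])+.0009*x-s['position'];print(s['time'],s['position'],np.degrees(np.arctan2(x[1],x[0])),(Rm.T@t)*1000,s['ft_force'],Rm[:,2])
E
```

```text
6.1667 [0.48785359 0.24751994 0.13310727] 15.387746666559917 [ -1.423226    -1.56234008 133.10522939] [-0.38420607  0.7381249  -0.61142117] [ 7.58181535e-04 -7.36842311e-05 -9.99999710e-01]
```

move_arm([
  {"linear": [-0.047, -0.052, 0], "turn": [0, 0, 0], "claw": 1},
  {"linear": [0, 0, 0], "turn": [0, 0, 0], "claw": 1},
  {"linear": [0, 0, 0.15], "turn": [0, 0, 0], "claw": 1},
  {"linear": [0, 0, 0.15], "turn": [0, 0, 0], "claw": 1},
  {"linear": [0, 0, 0.1], "turn": [0, 0, 0], "claw": 1},
  {"linear": [0, 0, 0.1], "turn": [0, 0, 0], "claw": 1},
  {"linear": [0, 0, 0.08], "turn": [0, 0, 0], "claw": 1},
  {"linear": [0, 0, 0], "turn": [0, 0, 0], "claw": 1},
  {"linear": [0, 0, 0], "turn": [0, 0, 0], "claw": 1},
], grip_force=55)

```text
time: 6.92
position: [0.4857, 0.249, 0.1149]
tool_rot: [3.113, 0.422, -0.001]
ft_force: [-0.5, 0.3, -2.3]
grip_width: 0.128
```

```bash
python3 - <<'E'
from look import *
a=snap('wrist','w3')['image'];b=snap('scene','sc1')['image'];s=ctrl.get_state();print(s['position'],s['ft_force'],s['torque'])
v=np.hstack([cv2.resize(a[60:300,130:430],(480,384)),cv2.resize(b[190:350,270:400],(312,384),interpolation=cv2.INTER_CUBIC)])
cv2.imwrite('pics/v3.png',v[:,:,::-1])
E
```

```text
[0.48587978 0.24909134 0.11524738] [-0.04751328 -0.28976277 -0.9011141 ] [-0.08574412  0.12151212  0.03014217]
```

View pics/v3.png

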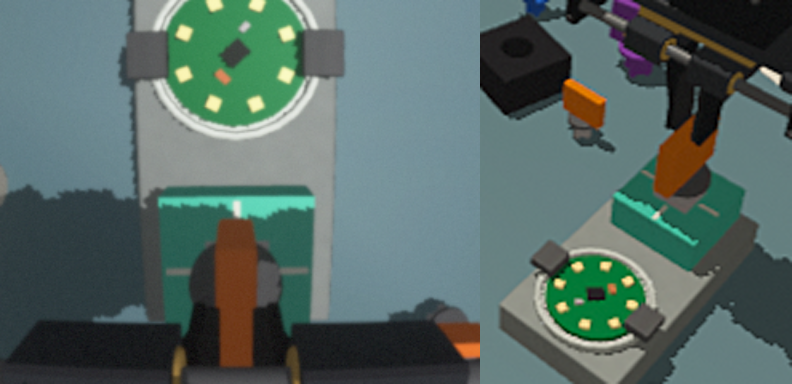

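The key's stem is in the mouth with no jamming force, and its handle lines up with the white marks. I'll push down.

move_arm([
  {"linear": [0, 0, 0.1], "turn": [0, 0, 0], "claw": 1},
  {"linear": [0, 0, 0.1], "turn": [0, 0, 0], "claw": 1},
  {"linear": [0, 0, 0.1], "turn": [0, 0, 0], "claw": 1},
  {"linear": [0, 0, 0.1], "turn": [0, 0, 0], "claw": 1},
  {"linear": [0, 0, 0.1], "turn": [0, 0, 0], "claw": 1},
  {"linear": [0, 0, 0], "turn": [0, 0, 0], "claw": 1},
  {"linear": [0, 0, 0], "turn": [0, 0, 0], "claw": 1},
])

```text
time: 7.6
position: [0.4866, 0.2495, 0.1013]
tool_rot: [-3.113, -0.422, -0.003]
ft_force: [-0.8, -1.7, 5.8]
grip_width: 0.126
```

move_arm([
  {"linear": [0, 0, 0.07], "turn": [0, 0, 0], "claw": 1},
  {"linear": [0, 0, 0.06], "turn": [0, 0, 0], "claw": 1},
  {"linear": [0, 0, 0.04], "turn": [0, 0, 0], "claw": 1},
  {"linear": [0, 0, 0], "turn": [0, 0, 0], "claw": 1},
  {"linear": [0, 0, 0], "turn": [0, 0, 0], "claw": 1},
])

```text
time: 8.02
position: [0.487, 0.2497, 0.098]
tool_rot: [-3.113, -0.422, -0.005]
ft_force: [-3.5, -2.7, 14.1]
grip_width: 0.127
```

move_arm([
  {"linear": [0, 0, 0.04], "turn": [0, 0, 0], "claw": 1},
  {"linear": [0, 0, 0.03], "turn": [0, 0, 0], "claw": 1},
  {"linear": [0, 0, 0], "turn": [0, 0, 0], "claw": 1},
  {"linear": [0, 0, 0], "turn": [0, 0, 0], "claw": 1},
  {"linear": [0, 0, 0], "turn": [0, 0, 0], "claw": 1},
])

```text
time: 8.43
position: [0.4872, 0.2498, 0.0978]
tool_rot: [3.113, 0.422, 0.006]
ft_force: [-7.0, -4.6, 25.0]
grip_width: 0.133
```

```bash
python3 - <<'E'
from look import *
a=snap('wrist','w4')['image'];b=snap('scene','sc2')['image'];s=ctrl.get_state();print(s['time'],s['position'],s['ft_force'],s['torque'],R.from_rotvec(s['tool_rot']).as_matrix()[:,2])
v=np.hstack([cv2.resize(a[60:300,130:430],(480,384)),cv2.resize(b[190:350,270:400],(312,384),interpolation=cv2.INTER_CUBIC)])
cv2.imwrite('pics/v4.png',v[:,:,::-1])
E
```

```text
8.5333 [0.48722197 0.24982343 0.09787167] [-6.63289717 -4.53730119 24.86623043] [-1.09030902  1.7873971   0.06491773] [ 3.87589719e-03  5.32553830e-04 -9.99992347e-01]
```

View pics/v4.png

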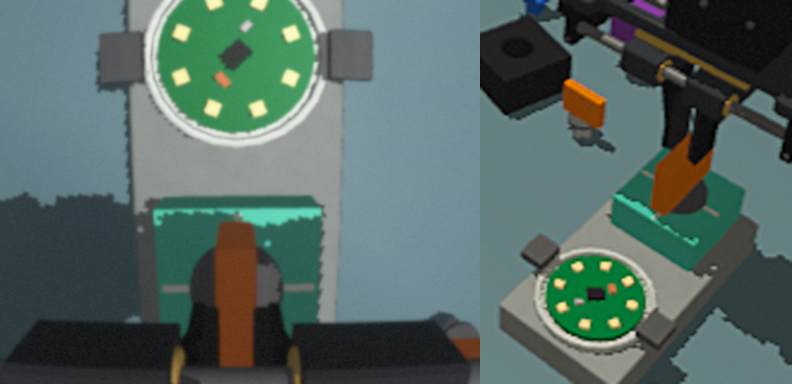

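Jaws have drawn outward and the push force climbs with no further travel, so the flange has landed. I'll relieve the small side load and check that the hold is steady.

move_arm([
  {"linear": [-0.03, 0.01, 0], "turn": [0, 0, 0], "claw": 1},
  {"linear": [-0.02, 0.01, 0], "turn": [0, 0, 0], "claw": 1},
  {"linear": [0, 0, 0], "turn": [0, 0, 0], "claw": 1},
  {"linear": [0, 0, 0], "turn": [0, 0, 0], "claw": 1},
  {"linear": [0, 0, 0], "turn": [0, 0, 0], "claw": 1},
  {"linear": [0, 0, 0], "turn": [0, 0, 0], "claw": 1},
  {"linear": [0, 0, 0], "turn": [0, 0, 0], "claw": 1},
  {"linear": [0, 0, 0], "turn": [0, 0, 0], "claw": 1},
  {"linear": [0, 0, 0], "turn": [0, 0, 0], "claw": 1},
  {"linear": [0, 0, 0], "turn": [0, 0, 0], "claw": 1},
  {"linear": [0, 0, 0], "turn": [0, 0, 0], "claw": 1},
  {"linear": [0, 0, 0], "turn": [0, 0, 0], "claw": 1},
])

```text
time: 9.53
position: [0.487, 0.2497, 0.0979]
tool_rot: [-3.112, -0.422, -0.01]
ft_force: [-4.3, -2.7, 22.2]
grip_width: 0.13
```

```bash
python3 - <<'E'
from look import *
b=snap('scene','sc3')['image'];a=snap('side','si3')['image'];s=ctrl.get_state();Rm=R.from_rotvec(s['tool_rot']).as_matrix()
print(s['position'],s['ft_force'],Rm[:,2],'down in tool',Rm.T@[0,0,-1])
f=lambda i:cv2.resize(i,(400,400),interpolation=cv2.INTER_CUBIC)
cv2.imwrite('pics/v5.png',np.hstack([f(b[235:305,320:390]),f(a[145:215,215:285])])[:,:,::-1])
E
```

```text
[0.48705269 0.24968702 0.09786701] [-3.54696607 -2.83198647 22.02859304] [ 0.00625581  0.00233147 -0.99997771] down in tool [-6.65081981e-03  5.80967532e-04  9.99977714e-01]
```

View pics/v5.png

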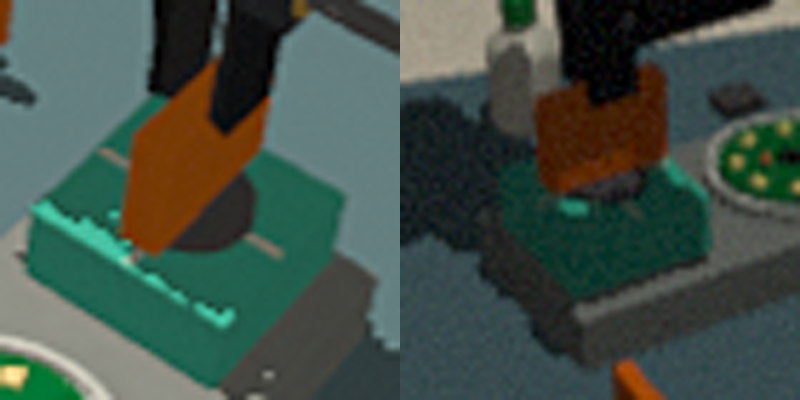

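The flange sits flat on the tower in both views. I'll take out the 0.4° tilt that the load causes, then recheck.

move_arm([
  {"linear": [0, 0, 0.01], "turn": [0, -0.05, 0], "claw": 1},
  {"linear": [0, 0, 0.01], "turn": [0, -0.05, 0], "claw": 1},
  {"linear": [0, 0, 0], "turn": [0, 0, 0], "claw": 1},
  {"linear": [0, 0, 0], "turn": [0, 0, 0], "claw": 1},
  {"linear": [0, 0, 0], "turn": [0, 0, 0], "claw": 1},
  {"linear": [0, 0, 0], "turn": [0, 0, 0], "claw": 1},
  {"linear": [0, 0, 0], "turn": [0, 0, 0], "claw": 1},
  {"linear": [0, 0, 0], "turn": [0, 0, 0], "claw": 1},
])

```text
time: 10.3
position: [0.487, 0.2497, 0.0978]
tool_rot: [-3.113, -0.422, 0.001]
ft_force: [-5.8, -3.0, 24.8]
grip_width: 0.134
```

```bash
python3 -c "
from bench import ctrl
print(ctrl.close_job()); s=ctrl.get_state(); print(s['time'],s['position'],s['ft_force'],s['grip_width'])"
```

```text
the job is handed in; nothing more can be done
None
the job is handed in; nothing more can be done
```

I took the orange key from the stand, lined it up with the left station's slots (the station holding the green board), pushed it home, and handed in still gripping and pressing it down.

**Last checks before handing in, at 10.3 s:**
- **Seating:** The TCP height was 0.0978 m, where I expected 0.0975 m. Pushing about 2 mm further moved it only 0.2 mm while the upward force went from 14 N to 25 N. In two camera views the flange sits on the tower.
- **Clamp:** The wrist and scene pictures show both jaws drawn outward off the board's nest.
- **Grip and tilt:** The grip was still closed on the handle, set to 55 N. I took out a tilt of about 0.4° caused by the load.
- **Other objects:** I never went near the right station. The board looked in place, but I did not check the cover, spool and bottle one by one.

**Disagreements:** The 0.3 mm height difference is within measuring error or a slight slip in the grip. A side load of about 6 N remained at the end. No reading was available after handing in, so the final second of holding is unchecked.

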